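# Sort the grooming things into their trays

## Robot

A 6-joint arm with a two-finger parallel gripper is mounted at the origin on the work surface. World frame = base frame: x ahead of the robot, y to its left, z up, the work surface at z = 0. Lengths are in mm, angles in degrees, forces in N, time in s.
With the tool pointing down it reaches from about 300 to 850 mm from the base axis. Payload 4.2 kg.
Tool frame: the origin (TCP) lies midway between the tips of the shut fingers; the grasp point (between the pads) lies 19 mm behind it (env.grip_depth is the distance from the TCP to the grasp point, in mm); z points along the fingers, y is the line along which they close (so a half turn about z gives the same grasp; the last joint's range is limited). The gripper opens to 91 mm and grips with 3 to 60 N. Pads are 32 mm wide; open, the fingers measure 118 mm over their backs; the gripper's body (76 mm by 178 mm) begins 60 mm behind the grasp point.
Start: joints at [-69.557, 18.312, 89.639, -0, 72.044, -1.146], TCP at [211.574, -534.677, 213.976] pointing down, gripper open.
Joint ranges: [-177.97, 177.97], [-48.28, 115.42], [12.27, 149.76], [-77.06, 257.06], [2.81, 150.46], [-146.56, 146.56]. Speed limits (degrees/s): [147.25, 147.25, 180, 180, 180, 180].

## Interface

Orientations are given as [roll, pitch, yaw] about the fixed x, y, z axes, in that order (R = Rz(yaw) Ry(pitch) Rx(roll)).
In Python, from workcell import env, eyes gives the robot as it stands.
- The arm moves only by the tool send_rows, never from a script. Its argument "motion" is a list of rows, each a list of 7 numbers: the shift along the world's x, y, z normalised to -1 to 1, where 1 is 0.5 m, then the turn, a rotation vector about the world's x, y, z normalised to -1 to 1, where 1 is 60 degrees, then the opening, from -1 (shut) to 1 (fully open). A call has 1 to 20 rows; each row is the pose to reach, as a shift and turn from the pose commanded when the call began; what a row does not reach only later rows make up. A row lasts 1/8 s, in which the tool goes at most 62.5 mm and 10.7 degrees, less where a joint would pass 70% of its speed; a pose out of reach is approached as far as the arm can. A call with a number of a shift or a turn outside -1 to 1 is refused whole. A call with a gripper value outside its range is refused whole. The fingers move at their own pace and stop on an object; "squeeze" is the grip in N (left out, the last holds). Time passes only in rows, so rows that repeat a pose let the fingers close. It gives the time, the measured TCP pose, the force, the opening and the grip force at its end, in the units of the state.
- env.state(): the state, without advancing time (a new reading comes with each control period).
- eyes.grab_frame(name): name is "scene" or "top" or "wrist"; returns a dict with "pixels" (420x560x3 uint8, red, green, blue), "depth" (420x560 float32, mm along the optical axis (not along the pixel's ray), 0 where there is no reading), "fx", "fy", "cx", "cy" (pixels), "R" (3x3) and "t" (3): a world point X has camera coordinates R X + t; the wrist camera has in their place "T_tool_cam" (4x4, takes a point from camera to tool coordinates, whose origin is the TCP and whose axes are the flange's). Camera axes: x right, y down, z forward; pixel columns grow to the right and rows downward; lengths in mm; the calibration is good to about 2 mm. A picture is of the moment at which its call begins: read the wrist's pose just before it.
- env.job_done(): hands the job in; it is judged then, once.
The state is a dict: "time_s": time; "qpos": joint angles; "qvel": joint speeds; "effort": joint torques, N m; "ee_pos": TCP position; "ee_rot": TCP orientation; "force": force on the tool from outside, world axes, zero at the start; "torque": the same for the moment, N m; "gripper_width": finger opening in mm; "gripper_force": force on a finger pad.
Only numpy, scipy, OpenCV 4.12 (cv2) and the standard library are available. Lean on these libraries where they do the work, as an engineer would, in place of code of your own. Each camera call takes 0.05 s, during which the arm holds its last target. There are 200 camera calls.

## Task

Tidy the washstand by kind: put the nail clipper and the tweezers in the blue tray, the razor and the round aluminium tin in the white tray, and the floss box in the green tray. Set each one down rather than dropping it, so that it lies flat on its tray's floor, the same way up as you found it and not on top of another. Leave the shaving bowl standing where it is.

Things in the scene. Friction and masses are not known exactly. Their poses are not given: they have to be found in the camera images.
- clipper: grey plastic nail clipper with a steel jaw at its +x end, lying on the counter, 62 mm long (x), 14 mm wide (y), 13 mm high; origin at the centre of its underside, z up; grip it across its width; about 35 g
- tweezers: red tweezers lying flat, 88 mm long (x, tips to +x), 11 mm wide (y), 9 mm high, rigid; origin at the centre of the underside, z up; grip across the width; about 20 g
- razor: safety razor lying flat, 90 mm long (x): black handle 12 mm wide (y) from x = -45 to +25 mm, thin steel neck, steel cross head 42 mm wide (y), 10 mm long, at the +x end; 13 mm high; origin at the middle of its length on the underside, z up; it balances on the handle, about 8 mm to the +x side of the origin; grip across the handle; about 80 g
- tin: closed round aluminium tin, 56 mm in diameter, 26 mm high, standing on its flat base; origin at the centre of its underside, z up; about 120 g
- floss: dental floss box lying flat, white plastic with an orange cap at its +x end, 50 mm long (x), 36 mm wide (y), 18 mm high; origin at the centre of its underside, z up; about 30 g
- nail_tray: blue tray for nail care; fixed to the counter, an open shallow rectangular tray 125 mm (its x) by 170 mm (its y), 14 mm high, walls and floor 4 mm thick, so the inside is 117 by 162 mm and its floor is 4 mm above the counter; origin at the centre of its underside (counter level), z up
- shaving_tray: white tray for shaving things; fixed to the counter, an open shallow rectangular tray 125 mm (its x) by 170 mm (its y), 14 mm high, walls and floor 4 mm thick, so the inside is 117 by 162 mm and its floor is 4 mm above the counter; origin at the centre of its underside (counter level), z up
- dental_tray: green tray for dental care; fixed to the counter, an open shallow rectangular tray 125 mm (its x) by 170 mm (its y), 14 mm high, walls and floor 4 mm thick, so the inside is 117 by 162 mm and its floor is 4 mm above the counter; origin at the centre of its underside (counter level), z up
- bowl: white ceramic shaving bowl, loose, 84 mm in diameter at the rim, 45 mm high, standing among the things; origin at the centre of its underside; to be left alone
Mind the look-alikes: they are no part of the job. Several things look just like the floss: the one meant starts farthest to the robot's left.

How it is judged:
By the outcome, as a careful person would: the job done as asked, in the order asked, and still so for the second after the job is handed in, with the robot touching nothing.
It also fails if it takes over 120 s, if anything falls off the work surface, if the arm or the gripper's body presses on something with over 40 N, if the wrist force passes 120 N, or if a joint passes its speed limit or range.

## Working session

There is one attempt and no reset: what is moved stays moved. The work goes in short steps, Python scripts to look and compute and a tool call to move; the robot and the scene stay as the last step left them, time stands still between calls to the robot, and variables do not carry over. Pictures are saved under pics/ and viewed, at most 14 in all, crops included, and the job is handed in when it is done.

Besides the shell and the picture viewer there is one more tool, called after "Emit:" as name(argument=value, ...), one argument or row to a line, values as JSON. send_rows: Moves the arm, as the interface text tells. Its arguments: {"type":"object","properties":{"motion":{"type":"array"},"squeeze":{"type":"number"}},"required":["motion"]}

```bash
mkdir -p pics; ls
python3 - <<'E'
from workcell import env, eyes
import cv2,numpy as np
for n in("top","scene"):
    f=eyes.grab_frame(n); cv2.imwrite(f"pics/{n}0.png",f["pixels"][:,:,::-1]); np.savez(f"{n}0.npz",**f)
    print(n,f["fx"],f["fy"],f["cx"],f["cy"],f["R"],f["t"])
s=env.state();print(s)
E
```

```text
pics
top 545.0644240133095 545.0644240133095 273.9140968684293 216.0680427101971 [[ 0.02050517 -0.99959768 -0.01959616]
 [-0.99688484 -0.01894861 -0.07656086]
 [ 0.07615874  0.02110501 -0.99687232]] [ -35.69968122  495.01499245 1377.63888989]
scene 522.8369519688785 522.8369519688785 275.796359581892 208.29644544474755 [[ 0.70879744  0.70530128 -0.01250199]
 [ 0.60902266 -0.6207922  -0.49366836]
 [-0.35594606  0.34229687 -0.86956038]] [-295.24471357 -313.05984593 1428.3440075 ]
{'time_s': 0.1, 'qpos': array([-6.95541552e+01,  1.83478435e+01,  8.96997494e+01, -1.43206935e-03,
        7.20425351e+01, -1.14406179e+00]), 'qvel': array([-0.09279697, -0.10124639, -0.1868845 ,  0.06964657,  0.13904172,
        0.00511008]), 'effort': array([-5.87077011e-04, -4.13334203e+01, -2.32509774e+01,  7.29553937e-02,
        4.22170619e-02, -5.03237311e-05]), 'ee_pos': array([ 211.43185962, -534.23568343,  213.20343342]), 'ee_rot': array([-1.79909863e+02, -4.38184476e-04,  2.15903489e+01]), 'force': array([-0.85086254,  0.41458507, -0.17783816]), 'torque': array([ 1.00344853e-02,  6.53786197e-05, -5.33042491e-02]), 'gripper_force': 0.0, 'gripper_width': 90.99457424265853}
```

View pics/top0.png

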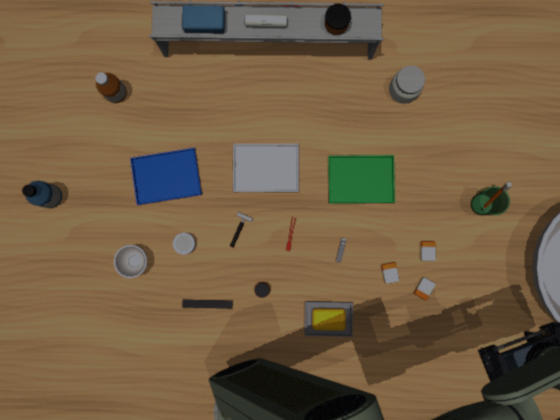

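View pics/scene0.png

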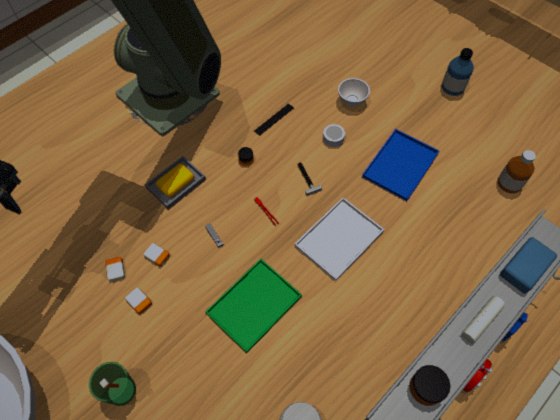

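The top view shows three floss boxes at (391,273), (428,251) and (426,288). It also shows the clipper at (341,250), tweezers (291,234), razor (240,230), tin (184,244) and bowl (131,262). The trays are blue (167,177), white (267,168) and green (361,180). 

Floss candidates: image left is the robot's left (+y), so (391,273) is the one meant. The white tin (184,244) and the dark round pot (262,289) could be confused, and the aluminium one is (184,244). I'll check this in a crop.

```bash
cat > h.py <<'E'
import cv2,numpy as np
def ray(f,uv,z,R=None,t=None):
    R=f["R"] if R is None else R; t=f["t"] if t is None else t
    d=R.T@np.array([(uv[0]-f["cx"])/f["fx"],(uv[1]-f["cy"])/f["fy"],1.]); c=-R.T@t
    return c+d*(z-c[2])/d[2]
E
python3 - <<'E'
from h import *
f=np.load("top0.npz"); im=f["pixels"][:,:,::-1].copy()
cv2.imwrite("pics/crop.png",cv2.resize(im[205:310,120:450],None,fx=2.4,fy=2.4,interpolation=cv2.INTER_CUBIC))
hsv=cv2.cvtColor(im,cv2.COLOR_BGR2HSV); H,S,V=cv2.split(hsv)
def rep(n,m,box,z):
    x0,x1,y0,y1=box; mm=np.zeros_like(H); mm[y0:y1,x0:x1]=m[y0:y1,x0:x1]
    cs,_=cv2.findContours(mm,0,2); c=max(cs,key=cv2.contourArea)
    p=cv2.boxPoints(cv2.minAreaRect(c)); w=np.array([ray(f,q,z) for q in p])
    e=[w[1]-w[0],w[2]-w[1]]; e.sort(key=lambda a:-np.linalg.norm(a))
    print(n,w.mean(0).round(1),[round(float(np.linalg.norm(a)),1) for a in e],"long-axis yaw",round(float(np.degrees(np.arctan2(e[0][1],e[0][0]))),1))
u=lambda a:a.astype(np.uint8)*255
grey=u(S<70)
rep("nail",u((H>100)&(H<130)&(S>150)),(120,215,140,215),14)
rep("shav",u((S<70)),(225,305,138,200),14)
rep("dent",u((H>50)&(H<85)&(S>120)),(320,405,145,215),14)
rep("clip",grey,(325,355,230,268),13)
rep("tweez",u(((H<6)|(H>172))&(S>150)),(278,303,210,258),9)
rep("razor",u((V<60)|(S<70)),(222,256,206,252),10)
rep("tin",grey,(165,203,226,262),26)
rep("bowl",grey,(108,155,240,284),45)
for i,b in enumerate([(376,404,258,290),(415,443,236,268),(412,440,273,304)]):
    rep("floss%d"%i,u((S<70)|((S>200)&(V>150)&(H<18))),b,18); rep(" orange",u((S>200)&(V>150)&(H<18)),b,18)
for p in [(391,273),(428,251)]: print(p,f["depth"][p[1],p[0]])
E
```

```text
nail [595.  257.7  14. ] [169.0, 122.2] long-axis yaw -80.0
shav [623.2  -1.3  14. ] [168.9, 125.4] long-axis yaw -89.1
dent [ 597.5 -249.3   14. ] [167.5, 121.9] long-axis yaw -89.0
clip [ 413.6 -198.2   13. ] [61.4, 14.2] long-axis yaw -13.3
tweez [422.2 -64.6   9. ] [21.5, 9.3] long-axis yaw -8.4
razor [459.1  67.1  10. ] [87.5, 41.7] long-axis yaw -25.1
tin [422.  202.8  26. ] [56.3, 55.6] long-axis yaw -133.4
bowl [373.7 332.5  45. ] [84.6, 82.7] long-axis yaw -43.4
floss0 [ 350.8 -324.3   18. ] [37.2, 34.9] long-axis yaw -77.5Traceback (most recent call last):
  File "<stdin>", line 22, in <module>
  File "<stdin>", line 7, in rep
ValueError: max() iterable argument is empty
```

View pics/crop.png

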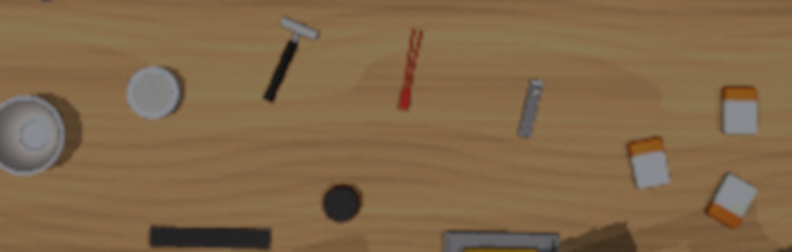

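The crop shows the leftmost floss at crop (649,163) with its orange cap toward +x. The tin is a plain round disc at (154,92), and the razor head is up at (300,28). I'm setting out to a spot above the clipper.

Emit:
send_rows(
  motion=[
    [0.404, 0.673, -0.02, 0, 0, -0.582, 0],
    [0.404, 0.673, -0.02, 0, 0, -0.582, 0],
    [0.404, 0.673, -0.02, 0, 0, -0.582, 0],
    [0.404, 0.673, -0.02, 0, 0, -0.582, 0],
    [0.404, 0.673, -0.02, 0, 0, -0.582, 0],
    [0.404, 0.673, -0.02, 0, 0, -0.582, 0],
    [0.404, 0.673, -0.02, 0, 0, -0.582, 0],
    [0.404, 0.673, -0.02, 0, 0, -0.582, 0],
    [0.404, 0.673, -0.02, 0, 0, -0.582, 0],
    [0.404, 0.673, -0.02, 0, 0, -0.582, 0],
    [0.404, 0.673, -0.02, 0, 0, -0.582, 0],
    [0.404, 0.673, -0.02, 0, 0, -0.582, 0],
  ],
  squeeze=15,
)

```text
time_s: 1.6
ee_pos: [413.3, -198.7, 204.0]
ee_rot: [180.0, 0.0, -13.4]
force: [0.0, 0.3, 0.1]
gripper_width: 45.5
gripper_force: 0.0
```

```bash
cat >> h.py <<'E'
from scipy.spatial.transform import Rotation as Ro
def wrist(name):
    from workcell import env,eyes
    s=env.state(); f=dict(eyes.grab_frame("wrist"))
    T=np.eye(4); T[:3,:3]=Ro.from_euler("xyz",s["ee_rot"],degrees=True).as_matrix(); T[:3,3]=s["ee_pos"]
    M=np.linalg.inv(T@f["T_tool_cam"]); f["R"]=M[:3,:3]; f["t"]=M[:3,3]
    cv2.imwrite(f"pics/{name}.png",f["pixels"][:,:,::-1]); np.savez(name+".npz",**f)
    print("t",s["time_s"],s["ee_pos"].round(1),s["ee_rot"].round(1)); return f
def proj(f,X):
    c=f["R"]@np.array(X,float)+f["t"]; return (c[:2]/c[2]*[f["fx"],f["fy"]]+[f["cx"],f["cy"]]).round(0)
E
python3 -c "
from h import *
f=wrist('w1'); print(proj(f,(413.6,-198.2,13)),proj(f,(422,-65,9)))"
```

```text
t 1.6 [ 413.3 -198.7  204. ] [180.    0.  -13.4]
[281. 190.] [174. 208.]
```

View pics/w1.png

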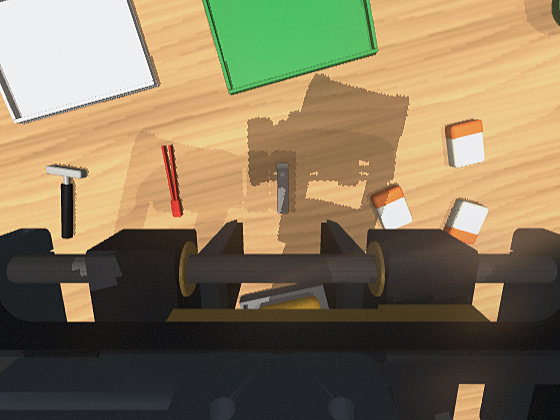

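The wrist view shows the clipper upright at (283,163)-(283,213), the tweezers at (168,146)-(177,215) and the razor at (68,168)-(68,237). The floss meant is at (391,208).

Run:
```python
from h import *
f=dict(np.load('w1.npz'))
H,S,V=cv2.split(cv2.cvtColor(f["pixels"][:,:,::-1].copy(),cv2.COLOR_BGR2HSV))
def rep(n,m,b,z):
    x0,x1,y0,y1=b; mm=np.zeros_like(H); mm[y0:y1,x0:x1]=m[y0:y1,x0:x1]*255
    mm=cv2.morphologyEx(mm,cv2.MORPH_CLOSE,np.ones((7,7)))
    c=max(cv2.findContours(mm,0,2)[0],key=cv2.contourArea)
    w=np.array([ray(f,q,z) for q in c[:,0]])[:,:2].astype(np.float32)
    (cx,cy),(a,b_),an=cv2.minAreaRect(w); an=an if a>b_ else an+90
    print(n,round(cx,1),round(cy,1),round(a,1),round(b_,1),"yaw",round((an+90)%180-90,1))
rep("clip",(S<70),(270,298,155,220),10)
rep("tweez",((H<7)|(H>172))&(S>150),(155,190,135,222),8)
rep("razor",(V<70)|(S<60),(45,90,160,240),10)
rep("floss",(S<60)|((S>150)&(H<14)&(V>100)),(368,415,180,234),15)
for a,b in [((283,163),(283,213))]: print(ray(f,a,12),ray(f,b,12))
```

```text
clip 415.1 -200.6 13.0 60.6 yaw -12.0
tweez 453.4 -72.5 13.0 87.0 yaw -8.8
razor 457.9 55.6 47.9 89.2 yaw -13.5
floss 356.3 -321.2 63.0 48.6 yaw 3.6
[ 444.35304985 -208.58008975   12.        ] [ 384.81095164 -194.40650452   12.        ]
```

Emit:
send_rows(
  motion=[
    [0.002, -0.003, -0.11, 0, 0, 0, -0.2],
    [0.002, -0.003, -0.22, 0, 0, 0, -0.2],
    [0.002, -0.003, -0.32, 0, 0, 0, -0.2],
    [0.002, -0.003, -0.37, 0, 0, 0, -0.2],
    [0.002, -0.003, -0.39, 0, 0, 0, -0.2],
    [0.002, -0.003, -0.4, 0, 0, 0, -0.2],
    [0.002, -0.003, -0.4, 0, 0, 0, -0.2],
    [0.002, -0.003, -0.4, 0, 0, 0, -1],
    [0.002, -0.003, -0.4, 0, 0, 0, -1],
    [0.002, -0.003, -0.4, 0, 0, 0, -1],
    [0.002, -0.003, -0.4, 0, 0, 0, -1],
    [0.002, -0.003, -0.4, 0, 0, 0, -1],
    [0.002, -0.003, -0.4, 0, 0, 0, -1],
    [0.002, -0.003, -0.4, 0, 0, 0, -1],
  ],
)

```text
time_s: 3.4
ee_pos: [414.9, -199.8, 4.5]
ee_rot: [180.0, -0.0, -13.3]
force: [-1.3, 0.4, 5.2]
gripper_width: 13.6
gripper_force: 15.0
```

Emit:
send_rows(
  motion=[
    [0, 0, 0.1, 0, 0, 0, -1],
    [0, 0, 0.19, 0, 0, 0, -1],
    [0.375, 0.837, 0.19, 0, 0, 0.388, -1],
    [0.375, 0.837, 0.19, 0, 0, 0.388, -1],
    [0.375, 0.837, 0.19, 0, 0, 0.388, -1],
    [0.375, 0.837, 0.19, 0, 0, 0.388, -1],
    [0.375, 0.837, 0.19, 0, 0, 0.388, -1],
    [0.375, 0.837, 0.19, 0, 0, 0.388, -1],
    [0.375, 0.837, 0.19, 0, 0, 0.388, -1],
    [0.375, 0.837, 0.19, 0, 0, 0.388, -1],
    [0.375, 0.837, 0.19, 0, 0, 0.388, -1],
    [0.375, 0.837, 0.19, 0, 0, 0.388, -1],
    [0.375, 0.837, 0.19, 0, 0, 0.388, -1],
  ],
)

```text
time_s: 5.03
ee_pos: [601.5, 217.0, 99.1]
ee_rot: [180.0, 0.0, 9.8]
force: [-0.5, -0.1, -0.8]
gripper_width: 13.5
gripper_force: 15.0
```

Run:
```python
from h import *
f=wrist('w2')
for y in (-81,81):
  for x in (-58.5,58.5):
    c,s=np.cos(np.radians(10)),np.sin(np.radians(10)); print(proj(f,(595+c*x-s*y,258+s*x+c*y,14)))
```

```text
t 5.025 [601.5 217.   99.1] [180.    0.    9.8]
[325. 273.]
[329. 142.]
[147. 273.]
[132. 142.]
```

View pics/w2.png

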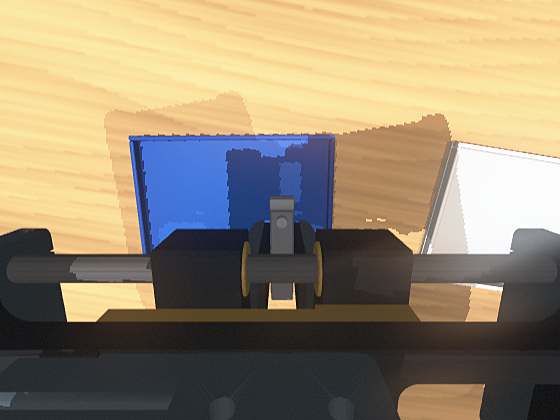

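The wrist view shows the clipper held level at (283,240). The blue tray's inner walls are at columns 138 and 329, where I expected them, so I'm setting it down.

Emit:
send_rows(
  motion=[
    [0, 0, -0.09, 0, 0, 0, -1],
    [0, 0, -0.14, 0, 0, 0, -1],
    [0, 0, -0.165, 0, 0, 0, -1],
    [0, 0, -0.176, 0, 0, 0, -1],
    [0, 0, -0.181, 0, 0, 0, -1],
    [0, 0, -0.181, 0, 0, 0, -1],
    [0, 0, -0.181, 0, 0, 0, -1],
    [0, 0, -0.181, 0, 0, 0, -0.35],
    [0, 0, -0.181, 0, 0, 0, -0.35],
    [0, 0, -0.181, 0, 0, 0, -0.35],
    [0, 0, -0.181, 0, 0, 0, -0.35],
    [0, 0, -0.1, 0, 0, 0, -0.35],
    [0, 0, 0, 0, 0, 0, -0.35],
    [0, 0, 0, 0, 0, 0, -0.35],
  ],
)

```text
time_s: 6.82
ee_pos: [605.0, 219.8, 103.7]
ee_rot: [-179.9, -0.6, 9.9]
force: [0.2, -0.5, 0.5]
gripper_width: 29.6
gripper_force: 0.0
```

Emit:
send_rows(
  motion=[
    [-0.298, -0.578, 0.1, 0, 0, -0.317, -0.35],
    [-0.298, -0.578, 0.1, 0, 0, -0.317, -0.35],
    [-0.298, -0.578, 0.1, 0, 0, -0.317, -0.35],
    [-0.298, -0.578, 0.1, 0, 0, -0.317, -0.35],
    [-0.298, -0.578, 0.1, 0, 0, -0.317, -0.35],
    [-0.298, -0.578, 0.1, 0, 0, -0.317, -0.35],
    [-0.298, -0.578, 0.1, 0, 0, -0.317, -0.35],
    [-0.298, -0.578, 0.1, 0, 0, -0.317, -0.35],
    [-0.298, -0.578, 0.1, 0, 0, -0.317, -0.35],
    [-0.298, -0.578, 0.1, 0, 0, -0.317, -0.35],
  ],
)

```text
time_s: 8.07
ee_pos: [453.4, -69.3, 148.6]
ee_rot: [-180.0, 0.0, -9.0]
force: [-0.9, 0.3, 0.4]
gripper_width: 29.6
gripper_force: 0.0
```

Run:
```python
from h import *
f=wrist('w3')
H,S,V=cv2.split(cv2.cvtColor(f["pixels"][:,:,::-1].copy(),cv2.COLOR_BGR2HSV))
mm=(((H<7)|(H>172))&(S>130)).astype(np.uint8)*255; mm[300:]=0
mm=cv2.morphologyEx(mm,cv2.MORPH_CLOSE,np.ones((9,9)))
c=max(cv2.findContours(mm,0,2)[0],key=cv2.contourArea); print(cv2.boundingRect(c))
w=np.array([ray(f,q,7) for q in c[:,0]])[:,:2].astype(np.float32); print(cv2.minAreaRect(w))
t=np.load("top0.npz"); print(ray(t,(293.7,217.5),6),ray(t,(288.3,250),6))
```

```text
t 8.075 [453.4 -69.3 148.6] [-180.    0.   -9.]
(278, 156, 10, 82)
((453.81982421875, -70.96186065673828), (9.740150451660156, 86.61293029785156), 80.92882537841797)
[493.85159701 -76.81942536   6.        ] [409.80485513 -64.43011107   6.        ]
```

View pics/w3.png

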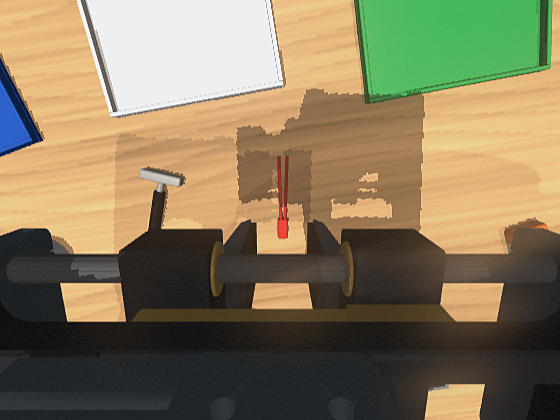

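The tweezers lie at (283,156)-(283,238), centred between the fingers and running along the tool's x axis.

Emit:
send_rows(
  motion=[
    [0, -0.001, -0.11, 0, 0, 0, -0.35],
    [0, -0.001, -0.21, 0, 0, 0, -0.35],
    [0, -0.001, -0.26, 0, 0, 0, -0.35],
    [0, -0.001, -0.28, 0, 0, 0, -0.35],
    [0, -0.001, -0.29, 0, 0, 0, -0.35],
    [0, -0.001, -0.291, 0, 0, 0, -0.35],
    [0, -0.001, -0.291, 0, 0, 0, -0.35],
    [0, -0.001, -0.291, 0, 0, 0, -1],
    [0, -0.001, -0.291, 0, 0, 0, -1],
    [0, -0.001, -0.291, 0, 0, 0, -1],
    [0, -0.001, -0.291, 0, 0, 0, -1],
    [0, -0.001, -0.291, 0, 0, 0, -1],
    [0, -0.001, -0.291, 0, 0, 0, -1],
  ],
)

```text
time_s: 9.75
ee_pos: [453.3, -70.7, 3.8]
ee_rot: [180.0, -0.0, -9.1]
force: [-1.4, -0.7, 5.3]
gripper_width: 10.9
gripper_force: 15.0
```

Emit:
send_rows(
  motion=[
    [0, 0, 0.1, 0, 0, 0, -1],
    [0, 0, 0.19, 0, 0, 0, -1],
    [0.27, 0.735, 0.19, 0, 0, 0.317, -1],
    [0.27, 0.735, 0.19, 0, 0, 0.317, -1],
    [0.27, 0.735, 0.19, 0, 0, 0.317, -1],
    [0.27, 0.735, 0.19, 0, 0, 0.317, -1],
    [0.27, 0.735, 0.19, 0, 0, 0.317, -1],
    [0.27, 0.735, 0.19, 0, 0, 0.317, -1],
    [0.27, 0.735, 0.19, 0, 0, 0.317, -1],
    [0.27, 0.735, 0.19, 0, 0, 0.317, -1],
    [0.27, 0.735, 0.19, 0, 0, 0.317, -1],
    [0.27, 0.735, 0.19, 0, 0, 0.317, -1],
    [0.27, 0.735, 0.19, 0, 0, 0.317, -1],
  ],
)

```text
time_s: 11.38
ee_pos: [588.1, 295.7, 98.8]
ee_rot: [180.0, -0.0, 9.9]
force: [-0.9, 0.2, -0.0]
gripper_width: 10.5
gripper_force: 15.0
```

```bash
python3 -c "
from h import *
wrist('w4')"
```

```text
t 11.375 [588.1 295.7  98.8] [180.   -0.    9.9]
```

View pics/w4.png

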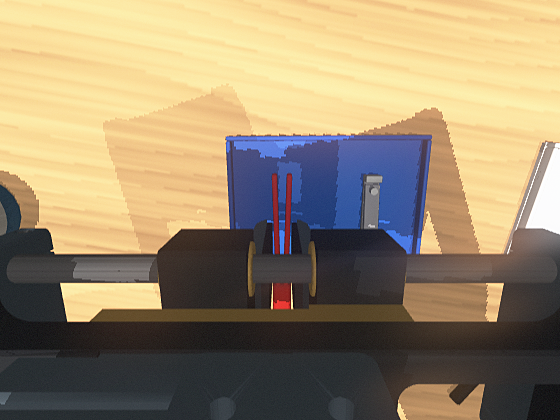

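The clipper lies flat in the tray at (372,205), and the tweezers are held at (283,240), clear of it.

Emit:
send_rows(
  motion=[
    [0, 0, -0.09, 0, 0, 0, -1],
    [0, 0, -0.14, 0, 0, 0, -1],
    [0, 0, -0.165, 0, 0, 0, -1],
    [0, 0, -0.176, 0, 0, 0, -1],
    [0, 0, -0.181, 0, 0, 0, -1],
    [0, 0, -0.181, 0, 0, 0, -1],
    [0, 0, -0.181, 0, 0, 0, -1],
    [0, 0, -0.181, 0, 0, 0, -0.4],
    [0, 0, -0.181, 0, 0, 0, -0.4],
    [0, 0, -0.181, 0, 0, 0, -0.4],
    [0, 0, -0.181, 0, 0, 0, -0.4],
    [0, 0, -0.1, 0, 0, 0, -0.4],
    [0, 0, 0, 0, 0, 0, -0.4],
    [0, 0, 0.1, 0, 0, 0, -0.4],
  ],
)

```text
time_s: 13.18
ee_pos: [587.9, 296.7, 149.8]
ee_rot: [180.0, 0.0, 9.9]
force: [0.9, -0.5, 0.2]
gripper_width: 27.4
gripper_force: 0.0
```

Emit:
send_rows(
  motion=[
    [-0.251, -0.463, 0, 0, 0, -0.583, -0.35],
    [-0.251, -0.463, 0, 0, 0, -0.583, -0.35],
    [-0.251, -0.463, 0, 0, 0, -0.583, -0.35],
    [-0.251, -0.463, 0, 0, 0, -0.583, -0.35],
    [-0.251, -0.463, 0, 0, 0, -0.583, -0.35],
    [-0.251, -0.463, 0, 0, 0, -0.583, -0.35],
    [-0.251, -0.463, 0, 0, 0, -0.583, -0.35],
    [-0.251, -0.463, 0, 0, 0, -0.583, -0.35],
    [-0.251, -0.463, 0, 0, 0, -0.583, -0.35],
    [-0.251, -0.463, 0, 0, 0, -0.583, -0.35],
  ],
)

```text
time_s: 14.42
ee_pos: [462.7, 65.7, 148.3]
ee_rot: [180.0, 0.0, -25.0]
force: [-0.1, -0.9, 0.1]
gripper_width: 29.6
gripper_force: 0.0
```

Run:
```python
from h import *
f=wrist('w5')
H,S,V=cv2.split(cv2.cvtColor(f["pixels"][:,:,::-1].copy(),cv2.COLOR_BGR2HSV))
mm=(V<60).astype(np.uint8)*255; mm[245:]=0; mm[:,:262]=0; mm[:,304:]=0
c=max(cv2.findContours(mm,0,2)[0],key=cv2.contourArea); print(cv2.boundingRect(c))
w=np.array([ray(f,q,10) for q in c[:,0]])[:,:2].astype(np.float32); print(cv2.minAreaRect(w))
```

```text
t 14.425 [462.7  65.7 148.3] [180.   0. -25.]
(278, 179, 13, 65)
((449.1383972167969, 68.23216247558594), (11.35988998413086, 69.48854064941406), 67.36649322509766)
```

View pics/w5.png

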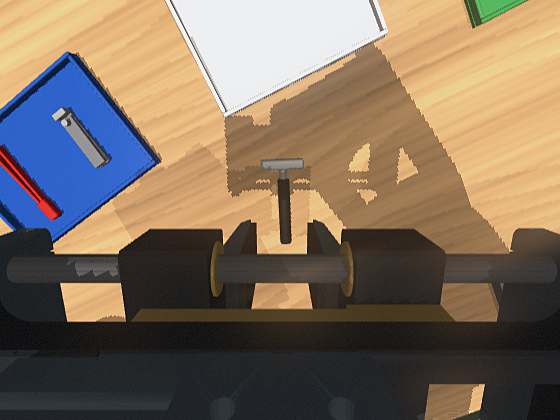

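The razor lies at (285,160)-(285,243), and its handle is about 2 mm right of the finger centre and turned about 2°. Both placed items lie flat in the blue tray. I'll correct for the razor's offset and grip.

Emit:
send_rows(
  motion=[
    [0.001, -0.005, -0.11, 0, 0, 0.035, -0.35],
    [0.001, -0.005, -0.21, 0, 0, 0.035, -0.35],
    [0.001, -0.005, -0.26, 0, 0, 0.035, -0.35],
    [0.001, -0.005, -0.28, 0, 0, 0.035, -0.35],
    [0.001, -0.005, -0.289, 0, 0, 0.035, -0.35],
    [0.001, -0.005, -0.289, 0, 0, 0.035, -0.35],
    [0.001, -0.005, -0.289, 0, 0, 0.035, -0.35],
    [0.001, -0.005, -0.289, 0, 0, 0.035, -1],
    [0.001, -0.005, -0.289, 0, 0, 0.035, -1],
    [0.001, -0.005, -0.289, 0, 0, 0.035, -1],
    [0.001, -0.005, -0.289, 0, 0, 0.035, -1],
    [0.001, -0.005, -0.289, 0, 0, 0.035, -1],
    [0.001, -0.005, -0.289, 0, 0, 0.035, -1],
  ],
  squeeze=25,
)

```text
time_s: 16.1
ee_pos: [463.3, 62.8, 4.3]
ee_rot: [-180.0, -0.0, -22.9]
force: [-1.2, -0.2, 6.5]
gripper_width: 11.8
gripper_force: 25.0
```

Emit:
send_rows(
  motion=[
    [0, 0, 0.1, 0, 0, 0, -1],
    [0, 0, 0.19, 0, 0, 0, -1],
    [0.33, -0.208, 0.19, 0, 0, 0.398, -1],
    [0.33, -0.208, 0.19, 0, 0, 0.398, -1],
    [0.33, -0.208, 0.19, 0, 0, 0.398, -1],
    [0.33, -0.208, 0.19, 0, 0, 0.398, -1],
    [0.33, -0.208, 0.19, 0, 0, 0.398, -1],
    [0.33, -0.208, 0.19, 0, 0, 0.398, -1],
    [0.33, -0.208, 0.19, 0, 0, 0.398, -1],
    [0.33, -0.208, 0.19, 0, 0, 0.398, -1],
  ],
)

```text
time_s: 17.35
ee_pos: [627.6, -40.6, 99.4]
ee_rot: [180.0, -0.0, 1.0]
force: [-0.0, 0.4, -0.5]
gripper_width: 11.5
gripper_force: 25.0
```

```bash
python3 -c "
from h import *
wrist('w6')"
```

```text
t 17.35 [627.6 -40.6  99.4] [180.  -0.   1.]
```

View pics/w6.png

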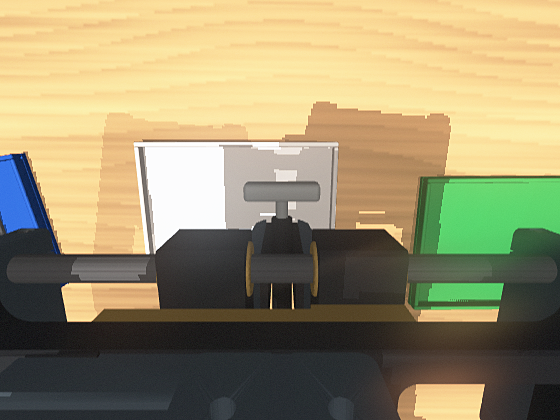

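The razor is held level with its head at (282,190), inside the white tray's walls (columns 140-333).

Emit:
send_rows(
  motion=[
    [0, 0, -0.09, 0, 0, 0, -1],
    [0, 0, -0.14, 0, 0, 0, -1],
    [0, 0, -0.165, 0, 0, 0, -1],
    [0, 0, -0.176, 0, 0, 0, -1],
    [0, 0, -0.181, 0, 0, 0, -1],
    [0, 0, -0.181, 0, 0, 0, -1],
    [0, 0, -0.181, 0, 0, 0, -1],
    [0, 0, -0.181, 0, 0, 0, -0.4],
    [0, 0, -0.181, 0, 0, 0, -0.4],
    [0, 0, -0.181, 0, 0, 0, -0.4],
    [0, 0, -0.181, 0, 0, 0, -0.4],
    [0, 0, -0.1, 0, 0, 0, -0.4],
    [0, 0, 0, 0, 0, 0, -0.4],
    [0, 0, 0.1, 0, 0, 0, -0.4],
  ],
)

```text
time_s: 19.15
ee_pos: [627.9, -41.2, 150.3]
ee_rot: [180.0, 0.0, 0.9]
force: [-0.5, 0.5, -1.2]
gripper_width: 27.6
gripper_force: 0.0
```

Emit:
send_rows(
  motion=[
    [-0.412, 0.488, 0, 0, 0, 1, 0.67],
    [-0.412, 0.488, 0, 0, 0, 1, 0.67],
    [-0.412, 0.488, 0, 0, 0, 1, 0.67],
    [-0.412, 0.488, 0, 0, 0, 1, 0.67],
    [-0.412, 0.488, 0, 0, 0, 1, 0.67],
    [-0.412, 0.488, 0, 0, 0, 1, 0.67],
    [-0.412, 0.488, 0, 0, 0, 1, 0.67],
    [-0.412, 0.488, 0, 0, 0, 1, 0.67],
    [-0.412, 0.488, 0, 0, 0, 1, 0.67],
  ],
)

```text
time_s: 20.27
ee_pos: [422.7, 202.2, 148.9]
ee_rot: [180.0, 0.0, 60.8]
force: [0.1, 0.3, 0.5]
gripper_width: 76.3
gripper_force: 0.0
```

Emit:
send_rows(
  motion=[
    [0, 0, 0, 0, 0, 0.5, 0.67],
    [0, 0, 0, 0, 0, 0.5, 0.67],
    [0, 0, 0, 0, 0, 0.5, 0.67],
    [0, 0, 0, 0, 0, 0.5, 0.67],
    [0, 0, 0, 0, 0, 0.5, 0.67],
  ],
)

```text
time_s: 20.9
ee_pos: [422.3, 202.5, 148.9]
ee_rot: [180.0, 0.0, 90.8]
force: [0.4, -0.7, -0.3]
gripper_width: 76.0
gripper_force: 0.0
```

Run:
```python
from h import *
f=wrist('w7'); print(proj(f,(422,202.8,26)))
```

```text
t 20.9 [422.3 202.5 148.9] [180.    0.   90.8]
[282. 202.]
```

View pics/w7.png

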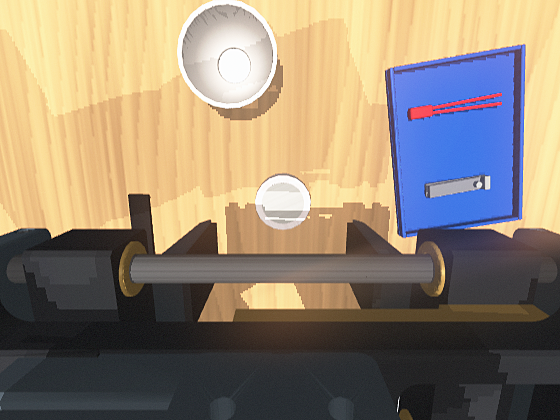

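The tin is at (283,202), exactly where predicted, and the bowl at (228,55) is clear of the fingers. I'm lowering around the tin.

Emit:
send_rows(
  motion=[
    [0, 0, -0.11, 0, 0, 0, 0.67],
    [0, 0, -0.2, 0, 0, 0, 0.67],
    [0, 0, -0.25, 0, 0, 0, 0.67],
    [0, 0, -0.28, 0, 0, 0, 0.67],
    [0, 0, -0.289, 0, 0, 0, 0.67],
    [0, 0, -0.289, 0, 0, 0, 0.67],
    [0, 0, -0.289, 0, 0, 0, -0.1],
    [0, 0, -0.289, 0, 0, 0, -0.1],
    [0, 0, -0.289, 0, 0, 0, -0.1],
    [0, 0, -0.289, 0, 0, 0, -0.1],
    [0, 0, -0.289, 0, 0, 0, -0.1],
    [0, 0, -0.289, 0, 0, 0, -0.1],
  ],
)

```text
time_s: 22.45
ee_pos: [422.6, 203.0, 5.1]
ee_rot: [179.9, -0.0, 90.9]
force: [0.2, -0.7, 5.7]
gripper_width: 55.2
gripper_force: 25.0
```

Emit:
send_rows(
  motion=[
    [0, 0, 0.1, 0, 0, 0, -0.1],
    [0, 0, 0.19, 0, 0, 0, -0.1],
    [0.402, -0.328, 0.19, 0, 0, 0, -0.1],
    [0.402, -0.328, 0.19, 0, 0, 0, -0.1],
    [0.402, -0.328, 0.19, 0, 0, 0, -0.1],
    [0.402, -0.328, 0.19, 0, 0, 0, -0.1],
    [0.402, -0.328, 0.19, 0, 0, 0, -0.1],
    [0.402, -0.328, 0.19, 0, 0, 0, -0.1],
    [0.402, -0.328, 0.19, 0, 0, 0, -0.1],
    [0.402, -0.328, 0.19, 0, 0, 0, -0.1],
  ],
)

```text
time_s: 23.7
ee_pos: [622.0, 40.0, 99.6]
ee_rot: [-180.0, -0.0, 91.0]
force: [0.3, -0.9, -2.3]
gripper_width: 55.4
gripper_force: 25.0
```

Run:
```python
from h import *
wrist('w8')
from workcell import eyes
f=eyes.grab_frame("scene"); s=f["pixels"][:,:,::-1][100:310,200:480]
a=cv2.imread("pics/w8.png"); cv2.imwrite("pics/w8b.png",np.hstack([cv2.resize(a,(400,300)),cv2.resize(s,(400,300))]))
```

```text
t 23.7 [622.   40.   99.6] [-180.   -0.   91.]
```

View pics/w8b.png

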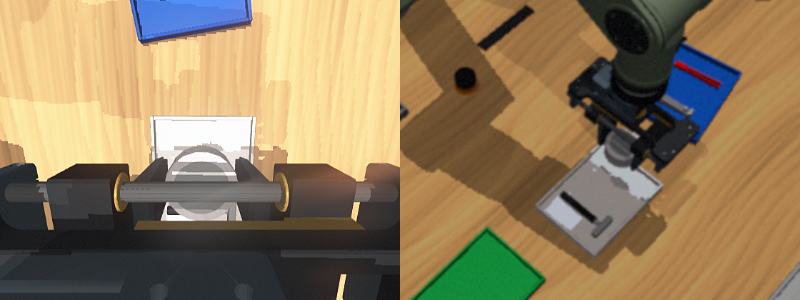

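The tin is held over the +y half of the white tray, with the tray centred under the tool. The razor lies flat in the other half.

Emit:
send_rows(
  motion=[
    [0, 0, -0.09, 0, 0, 0, -0.1],
    [0, 0, -0.14, 0, 0, 0, -0.1],
    [0, 0, -0.165, 0, 0, 0, -0.1],
    [0, 0, -0.176, 0, 0, 0, -0.1],
    [0, 0, -0.181, 0, 0, 0, -0.1],
    [0, 0, -0.181, 0, 0, 0, -0.1],
    [0, 0, -0.181, 0, 0, 0, -0.1],
    [0, 0, -0.181, 0, 0, 0, 0.45],
    [0, 0, -0.181, 0, 0, 0, 0.45],
    [0, 0, -0.181, 0, 0, 0, 0.45],
    [0, 0, -0.181, 0, 0, 0, 0.45],
    [0, 0, -0.14, 0, 0, 0, 0.45],
    [0, 0, -0.05, 0, 0, 0, 0.45],
    [0, 0, 0.1, 0, 0, 0, 0.45],
    [0, 0, 0.1, 0, 0, 0, 0.45],
  ],
)

```text
time_s: 25.68
ee_pos: [625.7, 38.9, 154.6]
ee_rot: [179.5, -0.0, 90.9]
force: [-0.5, -0.6, -0.5]
gripper_width: 65.8
gripper_force: 0.0
```

Emit:
send_rows(
  motion=[
    [-0.542, -0.722, 0, 0, 0, -1, 0.12],
    [-0.542, -0.722, 0, 0, 0, -1, 0.12],
    [-0.542, -0.722, 0, 0, 0, -1, 0.12],
    [-0.542, -0.722, 0, 0, 0, -1, 0.12],
    [-0.542, -0.722, 0, 0, 0, -1, 0.12],
    [-0.542, -0.722, 0, 0, 0, -1, 0.12],
    [-0.542, -0.722, 0, 0, 0, -1, 0.12],
    [-0.542, -0.722, 0, 0, 0, -1, 0.12],
    [-0.542, -0.722, 0, 0, 0, -1, 0.12],
    [-0.542, -0.722, 0, 0, 0, -1, 0.12],
  ],
)

```text
time_s: 26.92
ee_pos: [352.8, -321.1, 149.2]
ee_rot: [-180.0, -0.0, 31.0]
force: [0.2, 0.2, -0.5]
gripper_width: 51.3
gripper_force: 0.0
```

Emit:
send_rows(
  motion=[
    [0, 0, 0, 0, 0, -0.333, 0.12],
    [0, 0, 0, 0, 0, -0.333, 0.12],
    [0, 0, 0, 0, 0, -0.333, 0.12],
    [0, 0, 0, 0, 0, -0.333, 0.12],
  ],
)

```text
time_s: 27.42
ee_pos: [352.6, -321.4, 149.4]
ee_rot: [-180.0, -0.0, 11.2]
force: [0.1, -0.2, 0.5]
gripper_width: 51.4
gripper_force: 0.0
```

Run:
```python
from h import *
f=wrist('w9')
H,S,V=cv2.split(cv2.cvtColor(f["pixels"][:,:,::-1].copy(),cv2.COLOR_BGR2HSV))
mm=((H<14)&(S>170)&(V>90)).astype(np.uint8)*255; mm[245:]=0
for c in cv2.findContours(mm,0,2)[0]:
    if cv2.contourArea(c)<60: continue
    w=np.array([ray(f,q,18) for q in c[:,0]])[:,:2].astype(np.float32); print(cv2.boundingRect(c),np.round(np.hstack([np.ravel(a) for a in cv2.minAreaRect(w)]),1))
```

```text
t 27.425 [ 352.6 -321.4  149.4] [-180.    -0.    11.2]
(269, 169, 36, 16) [ 377.5 -321.9   15.    35.    11.1]
(378, 129, 38, 21) [ 4.340e+02 -4.202e+02  1.380e+01  3.540e+01  3.000e-01]
```

View pics/w9.png

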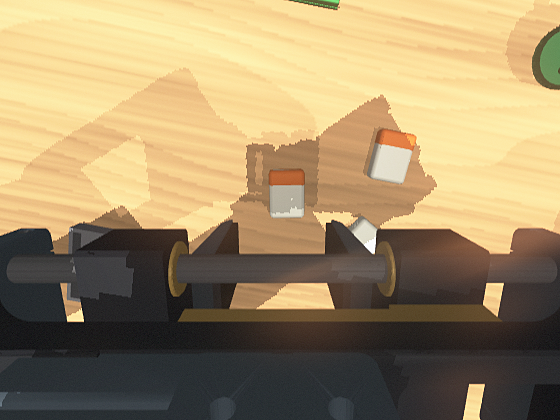

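The floss meant is at (287,193), cap forward. The look-alikes are at (392,155) and (365,235), clear of the fingers. The box's centre works out about 7 mm ahead of the tool, so I'll correct for that and grip.

Emit:
send_rows(
  motion=[
    [0.015, -0.005, -0.11, 0, 0, 0, 0.12],
    [0.015, -0.005, -0.2, 0, 0, 0, 0.12],
    [0.015, -0.005, -0.25, 0, 0, 0, 0.12],
    [0.015, -0.005, -0.28, 0, 0, 0, 0.12],
    [0.015, -0.005, -0.29, 0, 0, 0, 0.12],
    [0.015, -0.005, -0.29, 0, 0, 0, 0.12],
    [0.015, -0.005, -0.29, 0, 0, 0, -0.6],
    [0.015, -0.005, -0.29, 0, 0, 0, -0.6],
    [0.015, -0.005, -0.29, 0, 0, 0, -0.6],
    [0.015, -0.005, -0.29, 0, 0, 0, -0.6],
    [0.015, -0.005, -0.29, 0, 0, 0, -0.6],
    [0.015, -0.005, -0.29, 0, 0, 0, -0.6],
  ],
  squeeze=15,
)

```text
time_s: 28.98
ee_pos: [360.0, -325.0, 5.2]
ee_rot: [179.9, -0.0, 11.0]
force: [-0.6, 0.6, 5.8]
gripper_width: 36.0
gripper_force: 14.9
```

Emit:
send_rows(
  motion=[
    [0, 0, 0.1, 0, 0, 0, -0.6],
    [0, 0, 0.19, 0, 0, 0, -0.6],
    [0.476, 0.151, 0.19, 0, 0, -0.167, -0.6],
    [0.476, 0.151, 0.19, 0, 0, -0.167, -0.6],
    [0.476, 0.151, 0.19, 0, 0, -0.167, -0.6],
    [0.476, 0.151, 0.19, 0, 0, -0.167, -0.6],
    [0.476, 0.151, 0.19, 0, 0, -0.167, -0.6],
    [0.476, 0.151, 0.19, 0, 0, -0.167, -0.6],
    [0.476, 0.151, 0.19, 0, 0, -0.167, -0.6],
    [0.476, 0.151, 0.1, 0, 0, -0.167, -0.6],
    [0.476, 0.151, 0.05, 0, 0, -0.167, -0.6],
    [0.476, 0.151, 0.025, 0, 0, -0.167, -0.6],
    [0.476, 0.151, 0.014, 0, 0, -0.167, -0.6],
    [0.476, 0.151, 0.009, 0, 0, -0.167, -0.6],
    [0.476, 0.151, 0.009, 0, 0, -0.167, -0.6],
    [0.476, 0.151, 0.009, 0, 0, -0.167, -0.6],
  ],
)

```text
time_s: 30.98
ee_pos: [598.0, -249.3, 9.7]
ee_rot: [180.0, -0.1, 1.0]
force: [0.8, -1.1, 0.0]
gripper_width: 35.9
gripper_force: 14.9
```

Emit:
send_rows(
  motion=[
    [0, 0, -0.001, 0, 0, 0, -0.6],
    [0, 0, -0.001, 0, 0, 0, -0.6],
    [0, 0, -0.001, 0, 0, 0, 0.1],
    [0, 0, -0.001, 0, 0, 0, 0.1],
    [0, 0, -0.001, 0, 0, 0, 0.1],
    [0, 0, -0.001, 0, 0, 0, 0.1],
    [0, 0, 0.04, 0, 0, 0, 0.1],
    [0, 0, 0.14, 0, 0, 0, 0.1],
    [0, 0, 0.3, 0, 0, 0, 0.1],
    [0, 0, 0.4, 0, 0, 0, 0.1],
    [-0.5, -0.4, 0.4, 0, 0, 0, 0.1],
    [-0.5, -0.4, 0.4, 0, 0, 0, 0.1],
    [-0.5, -0.4, 0.4, 0, 0, 0, 0.1],
    [-0.5, -0.4, 0.4, 0, 0, 0, 0.1],
    [-0.5, -0.4, 0.4, 0, 0, 0, 0.1],
    [-0.5, -0.4, 0.4, 0, 0, 0, 0.1],
    [-0.5, -0.4, 0.4, 0, 0, 0, 0.1],
  ],
)

```text
time_s: 33.1
ee_pos: [347.4, -449.2, 208.9]
ee_rot: [-180.0, -0.0, 0.9]
force: [-0.5, 0.7, -0.7]
gripper_width: 50.2
gripper_force: 0.0
```

Run:
```python
from workcell import eyes,env
import cv2
f=eyes.grab_frame("top"); cv2.imwrite("pics/end.png",cv2.resize(f["pixels"][140:310,100:450,::-1],None,fx=2.25,fy=2.25,interpolation=cv2.INTER_CUBIC))
print(env.state()["ee_pos"])
```

```text
[ 348.1576384  -448.71996477  208.90333138]
```

View pics/end.png

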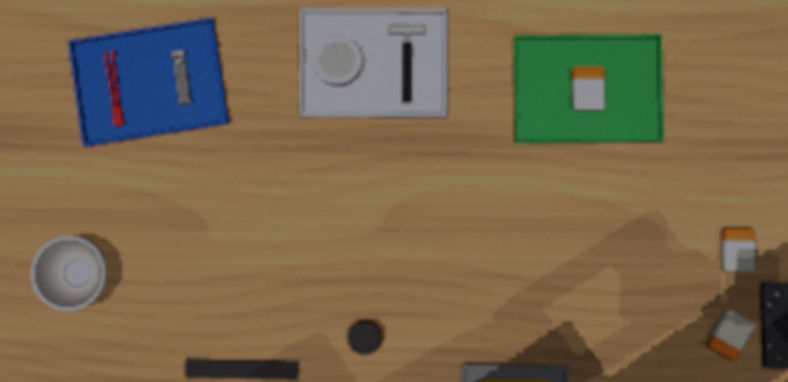

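All five items lie flat in their trays: tweezers (115,88) and clipper (180,78) in blue, tin (338,62) and razor (407,65) in white, floss (588,90) in green. The bowl at (69,273) and both look-alikes haven't moved.

```bash
python3 -c "
from workcell import env
print(env.job_done())"
```

```text
the job is handed in; nothing more can be done
None
```

The job is handed in at about 33 s: all five items were set down flat in their trays in the order asked, and the final picture shows the bowl and the two look-alikes where they started.

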